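Clear the glue-up board and hold the square in the frame corner

TASK

Take the red-handled scraper block and wipe the three loose wood chips off the plywood board onto the bench, touching the chips with nothing but the scraper, then stand the scraper upright on the bench beside the board and let go of it. Then take the blue carpenter's square by its yellow grip, lay it flat on the board and press it into the inside corner of the two rails until its two outer faces bear firmly (without ramming) on both the pale rail and the dark rail. Finish while holding it there, still gripped and pressed against both; leave the other things on the bench alone.

Things in the scene. Friction and masses are not known exactly. Their poses are not given: they have to be found in the camera images.
- board: Square plywood board, 240 x 240 x 18 mm thick, fixed flat on the bench. Origin: centre of its underside; x, y along its edges, z up. The pale rail runs along its whole +y edge, the dark rail along its -x edge; the +x and -y edges are open. The rails' inside corner is at (-80, +80) mm; the clear area is x -80 to +120, y -120 to +80 mm.
- plate: Pale wood rail fixed on the board's +y edge, 240 long (x) x 40 wide (y) x 30 mm high. Origin: centre of its underside; axes as the board's. Its inner face is 20 mm from the origin towards -y.
- stud: Dark wood rail fixed on the board's -x edge, butting on the pale rail: 40 wide (x) x 200 long (y) x 30 mm high. Origin: centre of its underside; axes as the board's. Its inner face is 20 mm from the origin towards +x.
- corner (a point): The inside corner where the two rails' inner faces meet, at the board's top face (18 mm above the bench). Axes as the board's: the pale rail's face runs from here along +x, the dark rail's along -y.
- square: Loose blue L-shaped carpenter's square, 0.20 to 0.40 kg, lying flat. Origin: on its underside below the grip's centre, near its centre of mass. Two legs 120 long x 28 wide x 16 mm thick run from the outer corner at (-50, +50) mm along +x and -y; outer faces y = +50 and x = -50 mm. A 12 mm brace joins them. Seated, its axes are the board's, its origin at (-30, +30) mm of the board.
- square_grip (a point): Centre of the square's upright yellow grip, 62 mm above its underside. The grip is a fin 60 long x 18 mm thick, from 10 to 80 mm above the underside; its length runs along (1, 1, 0) of the square's axes, its thickness along (-1, 1, 0), the line through the outer corner. Axes as the square's.
- square_corner (a point): The square's outer corner, on its underside; goes to point corner.
- scraper: Loose scraper block, 0.25 kg, standing on its rubber foot. Origin: centre of its underside. Foot 30 (x) x 140 (y) x 26 mm high; above it an upright red fin grip 18 thick (x) x 70 (y), from 24 to 80 mm above the underside. Wipe with the long side faces (x = +-15 mm). The scraper and the square lie one on each side of the board and may change sides.
- chip1: Loose dark wood chip, 36 x 24 x 18 mm high, 12 g, on the board. Origin: its centre.
- chip2: Loose reddish wood chip, 30 x 28 x 18 mm high, 12 g, on the board. Origin: its centre.
- chip3: Loose dark wood chip, 40 x 20 x 16 mm high, 12 g, on the board. Origin: its centre. All three chips lie on the part of the board from x -37 to +115 mm and y -42 to +77 mm (board axes), so the scraper fits on the board between them and the dark rail.
- tape_roll: Bystander: roll of yellow tape lying flat, 96 mm across, 25 mm high. Origin: centre of its underside.
- tape_measure: Bystander: yellow tape measure standing, 70 x 35 x 62 mm high. Origin: centre of its underside.
- screwdriver: Bystander: screwdriver lying on the bench, under 250 mm long, along its x. Origin: near its middle, at the underside.
- glue: Bystander: white glue bottle, 60 mm across, 160 mm high. Origin: centre of its underside.
- red_can: Bystander: red can, 104 mm across, 150 mm high. Origin: centre of its underside.
- mug: Bystander: white mug, 80 mm across, 90 mm high. Origin: centre of its underside.
There are look-alikes about, which are no part of the job. Leave any orange look-alike of the square alone.

How it is judged:
By the outcome, as a careful person would: the job done as asked, in the order asked, and still so for the second after the job is handed in, while the arm keeps its last pose, push and grip.
It also fails if it takes over 67 s, if anything falls off the work surface, if the arm or the gripper's body presses on something with over 40 N, if the wrist force passes 120 N, or if a joint passes its speed limit or range.

ROBOT

A 6-joint arm with a two-finger parallel gripper is mounted at the origin on the work surface. World frame = base frame: x ahead of the robot, y to its left, z up, the work surface at z = 0. Lengths are in mm, angles in rad, forces in N, time in s.
With the tool pointing down it reaches from about 225 to 875 mm from the base axis. Payload 3.4 kg.
Tool frame: the origin (TCP) lies on the centre line of the jaws, within the pads' length; the fingertips stand 25 mm ahead of it and the grasp point (between the pads) lies 6 mm ahead of it; z points along the fingers, y is the line along which they close (so a half turn about z gives the same grasp; the last joint's range is limited). The gripper opens to 85 mm and grips with 20 to 120 N. Pads are 22 mm wide; open, the fingers measure 114 mm over their backs; the gripper's body (76 mm by 85 mm) begins 54 mm behind the grasp point. The pads swing forward as they close: fully open they stand 13 mm farther back than shut.
Start: joints at [-1.399, 0.276, 1.505, -0, 1.361, -0.121], TCP at [165.963, -550.56, 256.328] pointing down, gripper open.
Joint ranges: [-2.89, 2.89], [-0.75, 2.08], [0.22, 2.7], [-1.18, 4.32], [0.11, 2.71], [-2.7, 2.7]. Speed limits (rad/s): [2.57, 2.57, 3.14, 3.14, 3.14, 3.14].

INTERFACE

Orientations are given as a unit quaternion [w, x, y, z].
In Python, from bench import r gives the robot as it stands.
- The arm moves only by the tool step_arm, never from a script. Its argument "series" is text: rows parted by semicolons, each of 7 numbers parted by spaces: the shift along the tool's x, y, z in mm, then the turn, a rotation vector about the tool's x, y, z in degrees, then the opening in per cent of the stroke, from 0 (shut) to 100 (fully open). In form: x y z wx wy wz fingers; .... A call has exactly 5 rows; each row is the pose to reach, as a shift and turn from the pose commanded when the call began, along the tool's axes at that moment; what a row does not reach only later rows make up. A row lasts 1/8 s, in which the tool goes at most 62.5 mm and 10.7 degrees, less where a joint would pass 70% of its speed; a pose out of reach is approached as far as the arm can. A call with a gripper value outside its range is refused whole. The fingers move at their own pace and stop on an object; the grip force is fixed at half the most. Time passes only in rows, so rows that repeat a pose let the fingers close, or fill a call up. It gives the time, the measured TCP pose, the force, the opening and the grip force at its end, in the units of the state.
- r.sense(): the state, without advancing time (a new reading comes with each control period).
- r.get_image(name): name is "scene" or "top" or "wrist"; returns the picture (384x512x3 uint8, blue, green, red); there is no depth.
- r.camera_model(name): a dict with "camera_matrix" (3x3 intrinsics, pixels), "dist_coeffs" ([k1, k2, p1, p2, k3] as OpenCV has them; the pictures are not rectified), "world_to_cam" (4x4, takes a point from world to camera coordinates). Camera axes: x right, y down, z forward; pixel columns grow to the right and rows downward; lengths in mm; the calibration is good to about 2 mm. A picture is of the moment at which its call begins: read the wrist's pose just before it. camera_model takes no time and is no camera call; for the wrist camera it gives the pose at the moment of the call.
- r.hand_in(): hands the job in; it is judged then, once.
The state is a dict: "time_s": time; "q": joint angles; "qvel": joint speeds; "effort": joint torques, N m; "eef_pos": TCP position; "orientation": TCP orientation; "ft_force": force on the tool from outside, world axes, zero at the start; "torque": the same for the moment, N m; "opening": finger opening in mm; "grasp_force": force on a finger pad.
Only numpy, scipy, OpenCV 4.12 (cv2) and the standard library are available. Lean on these libraries where they do the work, as an engineer would, in place of code of your own. Each camera call takes 0.05 s, during which the arm holds its last target. There are 200 camera calls.

## Working session

There is one attempt and no reset: what is moved stays moved. The work goes in short steps, Python scripts to look and compute and a tool call to move; the robot and the scene stay as the last step left them, time stands still between calls to the robot, and variables do not carry over. Pictures are saved under pics/ and viewed, at most 10 in all, crops included, and the job is handed in when it is done.

Besides the shell and the picture viewer there is one more tool, called after "Request:" as name(argument=value, ...) on one line, values as JSON. step_arm: Moves the arm, as the interface text tells. Its arguments: {"type":"object","properties":{"series":{"type":"string"}},"required":["series"]}

```bash
ls; mkdir -p pics; python3 - <<'E'
from bench import r
import cv2
s=r.sense();print(s)
for n in("scene","top"):
    cv2.imwrite(f"pics/{n}0.png",r.get_image(n))
    print(r.camera_model(n))
E
```

```text
pics
{'time_s': 0.0, 'q': array([-1.39901856e+00,  2.76616310e-01,  1.50617347e+00,  5.00342360e-07,
        1.36068363e+00, -1.20994782e-01]), 'qvel': array([ 0.00117281, -0.00094857, -0.00146539, -0.00020986, -0.00024591,
       -0.00073942]), 'effort': array([ 1.89547507e-03, -4.16767681e+01, -2.45807236e+01,  4.82751511e-04,
        1.10725666e-02, -1.01765184e-05]), 'eef_pos': array([ 165.8622434 , -550.04195221,  255.41143878]), 'orientation': array([-9.40080484e-04,  9.89304219e-01,  1.45863899e-01, -2.36304767e-05]), 'ft_force': array([0.35903424, 0.2684895 , 0.31457856]), 'torque': array([ 0.0041193 ,  0.07667209, -0.00166067]), 'grasp_force': 0.0, 'opening': 85.40165201911394}
{'camera_matrix': array([[384.33264338,   0.        , 260.60443672],
       [  0.        , 384.33264338, 187.82832732],
       [  0.        ,   0.        ,   1.        ]]), 'dist_coeffs': array([-0.0315748,  0.       ,  0.       ,  0.       ,  0.       ]), 'world_to_cam': array([[-3.78866438e-01,  9.25443500e-01, -3.81459270e-03,
         1.86218318e+02],
       [ 6.08558101e-01,  2.46027436e-01, -7.54405420e-01,
        -2.21104495e+02],
       [-6.97221098e-01, -2.88140296e-01, -6.56397677e-01,
         1.59388310e+03],
       [ 0.00000000e+00,  0.00000000e+00,  0.00000000e+00,
         1.00000000e+00]])}
{'camera_matrix': array([[394.67662457,   0.        , 256.05297577],
       [  0.        , 394.67662457, 191.31611853],
       [  0.        ,   0.        ,   1.        ]]), 'dist_coeffs': array([-0.12709695,  0.        ,  0.        ,  0.        ,  0.        ]), 'world_to_cam': array([[-2.61595140e-02, -9.99576412e-01, -1.27545004e-02,
         1.52789887e+01],
       [-9.92720116e-01,  2.74764111e-02, -1.17268150e-01,
         5.07776831e+02],
       [ 1.17568924e-01,  9.59397130e-03, -9.93018380e-01,
         1.40216309e+03],
       [ 0.00000000e+00,  0.00000000e+00,  0.00000000e+00,
         1.00000000e+00]])}
```

View pics/top0.png

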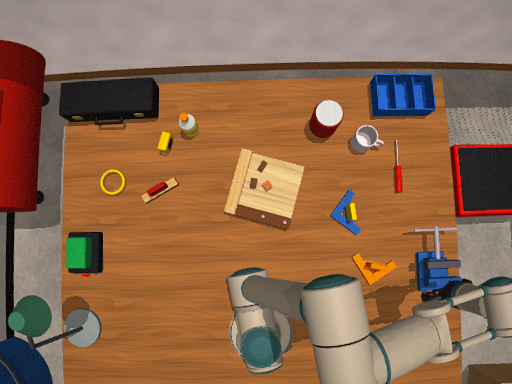

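View pics/scene0.png

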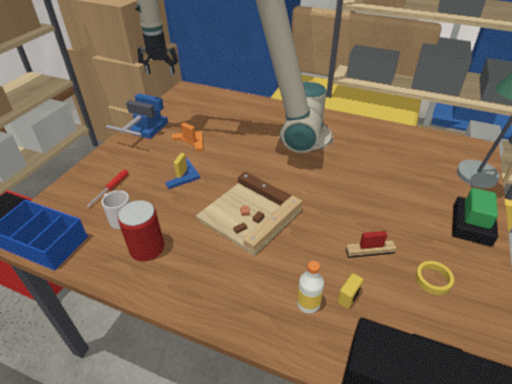

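Candidates in the top image:
- **Square:** blue L with a yellow grip at (345,212). Rejected: the orange look-alike (373,268), blue vise (437,270) and blue bin (402,95).
- **Scraper:** tan foot with a red fin at (160,189). Rejected: the red can (326,118), screwdriver (398,170) and green/black block (85,252).

The board is at (265,189), with the pale rail on the left and the dark rail at the bottom.

```bash
cat > h.py <<'E'
import numpy as np, cv2
from bench import r
from scipy.spatial.transform import Rotation as R
def ray(cm,px,z):
    "pixels -> world xy on plane z"
    p=cv2.undistortPoints(np.float64(px).reshape(-1,1,2),cm["camera_matrix"],cm["dist_coeffs"])[:,0]
    W=cm["world_to_cam"];d=np.c_[p,np.ones(len(p))]@W[:3,:3];o=-W[:3,:3].T@W[:3,3]
    return (o+d*((z-o[2])/d[:,2])[:,None])[:,:2]
def mask(im,lo,hi):
    return cv2.inRange(cv2.cvtColor(im,cv2.COLOR_BGR2HSV),lo,hi)
def blobs(m,amin):
    cs,_=cv2.findContours(m,cv2.RETR_EXTERNAL,cv2.CHAIN_APPROX_NONE)
    return [c for c in cs if cv2.contourArea(c)>=amin]
def down(yaw):  # tool down, tool y axis (closing) at angle yaw in world
    y=np.array([np.cos(yaw),np.sin(yaw),0]);z=np.array([0,0,-1.]);return R.from_matrix(np.c_[np.cross(y,z),y,z])
def go(x,y,z,yawdeg):
    "shift & turn in tool axes from the measured pose; half turn chosen nearest"
    s=r.sense();w=s["orientation"];C=R.from_quat(w[[1,2,3,0]])
    D=min((C.inv()*down(np.deg2rad(yawdeg+k)) for k in(0,180)),key=lambda q:q.magnitude())
    print("shift",C.inv().apply(np.array([x,y,z])-s["eef_pos"]).round(1),"turn",np.rad2deg(D.as_rotvec()).round(1))
def st():
    s=r.sense();C=R.from_quat(s["orientation"][[1,2,3,0]]).as_matrix()
    print("t",round(s["time_s"],2),"pos",s["eef_pos"].round(1),"yaw",np.rad2deg(np.arctan2(C[1,1],C[0,1])).round(1),"F",s["ft_force"].round(1),"open",round(s["opening"],1),"grip",round(s["grasp_force"],1),"q6",s["q"][5].round(2))
E
python3 - <<'E'
from h import *
im=r.get_image("top");cm=r.camera_model("top")
cv2.imwrite("pics/c1.png",cv2.resize(im[130:250,125:375],None,fx=3.2,fy=3.2,interpolation=cv2.INTER_CUBIC))
hsv=cv2.cvtColor(im,cv2.COLOR_BGR2HSV)
for p in[(155,188),(170,182),(275,180),(240,180),(260,216),(345,200),(353,211),(266,185),(255,183),(210,200)]:print(p,hsv[p[1],p[0]])
E
```

```text
(155, 188) [  1 231 192]
(170, 182) [ 17 138 222]
(275, 180) [ 18 108 233]
(240, 180) [ 18 140 237]
(260, 216) [ 12 187 112]
(345, 200) [107 196 177]
(353, 211) [ 27 255 247]
(266, 185) [  9 184 224]
(255, 183) [ 11 177 125]
(210, 200) [ 13 178 185]
```

View pics/c1.png

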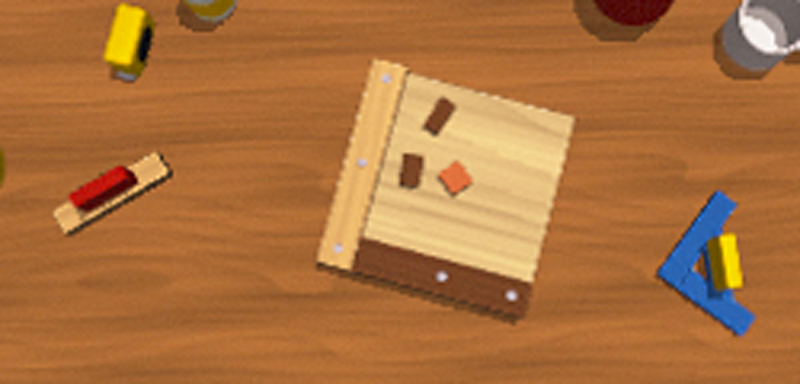

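The crop confirms both choices. The scraper is at crop (112,192) and the square's outer corner is at crop (658,272). The chips are at crop (438,116), (411,170) and (456,178). Next I measure them.

```bash
python3 - <<'E'
from h import *
im=r.get_image("top");cm=r.camera_model("top")
def rect(name,m,roi,z):
    x0,y0,x1,y1=roi;mm=np.zeros_like(m);mm[y0:y1,x0:x1]=m[y0:y1,x0:x1]
    for c in blobs(mm,12):
        w=ray(cm,c[:,0].astype(float),z);b=cv2.minAreaRect(w.astype(np.float32))
        print(name,np.round(b[0],1),np.round(b[1],1),round(b[2],1));print(cv2.boxPoints(b).round(0).tolist())
rect("fin",mask(im,(0,200,60),(6,255,255)),(140,175,182,205),80)
tan=mask(im,(14,60,180),(24,180,255))
rect("foot",tan|mask(im,(0,200,60),(6,255,255)),(138,172,182,205),26)
rect("board+rail",tan,(215,140,315,225),30)
rect("dark",mask(im,(5,120,50),(16,230,150)),(225,195,300,235),48)
rect("dchip",mask(im,(5,120,50),(14,230,160)),(245,155,300,193),35)
rect("rchip",mask(im,(4,140,190),(11,255,255)),(255,170,290,200),36)
rect("blue",mask(im,(95,120,60),(120,255,255)),(325,185,365,240),16)
rect("yel",mask(im,(22,150,120),(34,255,255)),(335,195,365,230),80)
E
```

```text
fin [522.1 352.9] [26.5 73.1] 27.6
[[493.0, 379.0], [527.0, 314.0], [551.0, 327.0], [517.0, 391.0]]
foot [527.9 361.2] [ 36.9 138.1] 29.2
[[478.0, 413.0], [545.0, 292.0], [578.0, 310.0], [510.0, 431.0]]
board+rail [535.3 -30.4] [268.7 243.9] 80.9
[[394.0, -144.0], [635.0, -182.0], [677.0, 83.0], [436.0, 121.0]]
dark [415.4  -3.4] [236.3  49.6] 73.2
[[358.0, -109.0], [405.0, -124.0], [473.0, 103.0], [426.0, 117.0]]
dchip [539.9  11.8] [21.7 33. ] 88.4
[[523.0, 1.0], [556.0, 0.0], [557.0, 22.0], [524.0, 23.0]]
dchip [601.  -21.6] [19.3 37.9] 55.1
[[580.0, -19.0], [611.0, -40.0], [622.0, -25.0], [591.0, -3.0]]
rchip [529.  -38.3] [28.3 25.1] 32.3
[[510.0, -35.0], [524.0, -56.0], [548.0, -41.0], [534.0, -20.0]]
blue [ 424.8 -349. ] [119.1 119.5] 51.6
[[341.0, -359.0], [435.0, -433.0], [509.0, -339.0], [415.0, -265.0]]
yel [ 423.  -334.6] [57.9 19.3] 6.6
[[393.0, -328.0], [395.0, -348.0], [453.0, -341.0], [451.0, -322.0]]
```

```bash
python3 - <<'E'
from h import *
st();go(522,350,240,29);print(r.sense()["q"])
cm=r.camera_model("top")
P=lambda x,y:[x/3.2+125,y/3.2+130]
a=ray(cm,[P(373,60),P(318,263)],48);b=ray(cm,[P(574,118),P(534,282)],18)
for u in(a,b):d=u[0]-u[1];print(u.round(0).tolist(),np.rad2deg(np.arctan2(d[1],d[0])),np.hypot(*d))
E
```

```text
t 0.2 pos [ 165.9 -550.3  255.8] yaw -73.2 F [-0.2  0.6  0. ] open 85.1 grip 0.0 q6 -0.12
shift [ 600.8 -759.1   16.7] turn [-0.1  0.  77.8]
[-1.39895575e+00  2.76336340e-01  1.50564458e+00 -3.61694780e-05
  1.36068863e+00 -1.20998426e-01]
[[663.0, 50.0], [434.0, 116.0]] -16.15241431775279 238.5350549212183
[[595.0, -179.0], [408.0, -126.0]] -15.816963359830655 194.8147745775227
```

Request:
step_arm(series="38 -48 3 0 0 -9 100; 76 -96 6 0 0 -18 100; 114 -144 9 0 0 -27 100; 152 -192 12 0 0 -36 100; 190 -240 15 0 0 -45 100")

```text
time_s: 0.82
eef_pos: [279.0, -264.1, 241.2]
orientation: [0.0, 0.857, 0.515, 0.0]
ft_force: [1.3, -0.2, -0.2]
opening: 85.6
grasp_force: 0.0
```

```bash
python3 -c "
from h import *
st();go(522,350,240,29)"
```

```text
t 0.82 pos [ 279.  -264.1  241.2] yaw -28.0 F [ 1.3 -0.2 -0.2] open 85.6 grip 0.0 q6 -0.45
shift [656.3 -73.5   1.3] turn [  0.   0. -57.]
```

Request:
step_arm(series="60 -7 0 0 0 -6 100; 120 -14 0 0 0 -12 100; 180 -20 0 0 0 -18 100; 240 -27 0 0 0 -23 100; 300 -33 0 0 0 -28 100")

```text
time_s: 1.45
eef_pos: [391.8, 15.9, 241.5]
orientation: [0.001, 0.707, 0.707, 0.0]
ft_force: [1.2, -1.1, 0.8]
opening: 85.2
grasp_force: 0.0
```

Request:
step_arm(series="57 23 0 0 0 -6 100; 114 46 0 0 0 -12 100; 171 68 0 0 0 -18 100; 228 91 0 0 0 -24 100; 285 113 0 0 0 -29 100")

```text
time_s: 2.08
eef_pos: [506.0, 300.6, 241.1]
orientation: [0.0, 0.508, 0.862, -0.0]
ft_force: [0.8, -0.7, -0.3]
opening: 85.8
grasp_force: 0.0
```

```bash
cat > look.py <<'E'
from h import *
import sys
st();cm=r.camera_model("wrist");im=r.get_image("wrist");np.save("w.npy",im);import pickle;pickle.dump(cm,open("w.pkl","wb"))
cv2.imwrite(f"pics/{sys.argv[1]}.png",im)
W=cm["world_to_cam"];print("cam at",(-W[:3,:3].T@W[:3,3]).round(0),"axis",W[2,:3].round(2))
E
python3 look.py w1; python3 -c "
from h import *
go(522,350,240,29)"
```

```text
t 2.08 pos [506.  300.6 241.1] yaw 29.0 F [ 0.8 -0.7 -0.3] open 85.8 grip 0.0 q6 -0.09
cam at [469. 366. 359.] axis [ 0.14 -0.26 -0.96]
shift [30.2 31.6  0.8] turn [ 0.4 -0.3  0.2]
```

View pics/w1.png

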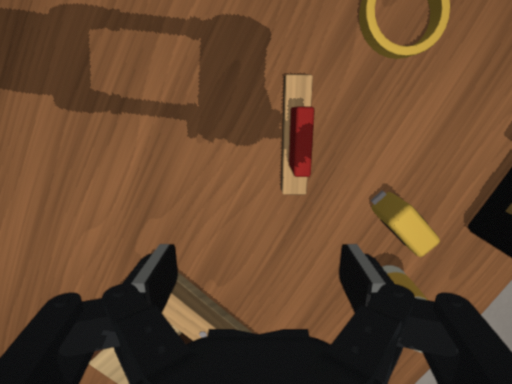

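The wrist view shows the scraper's tan foot from (285,73) to (307,195), with the red fin at (303,142).

```bash
python3 - <<'E'
from h import *;import pickle
im=np.load("w.npy");cm=pickle.load(open("w.pkl","rb"))
red=mask(im,(0,180,50),(6,255,255));tan=mask(im,(14,60,120),(24,180,255))|red
for n,m,z in(("foot",tan,26),("fin top bright",red,80)):
    mm=np.zeros_like(m);mm[60:205,265:330]=m[60:205,265:330]
    c=max(blobs(mm,50),key=cv2.contourArea);b=cv2.minAreaRect(ray(cm,c[:,0].astype(float),z).astype(np.float32))
    print(n,np.round(b[0],1),np.round(b[1],1),b[2])
print(ray(cm,[(285,73),(313,73),(307,195),(282,194)],26).mean(0),ray(cm,[(303,74),(295,194)],26).tolist())
print(ray(cm,[(297,107),(314,107),(312,177),(293,177)],80).mean(0))
E
```

```text
foot [526.  360.4] [ 34.3 142.1] 28.004053115844727
fin top bright [521.8 358.7] [21.6 66.8] 28.76510238647461
[524.72417605 359.96836443] [[495.02215158814533, 422.8804269225812], [559.0137188671986, 299.16031205870775]]
[525.06796447 359.32067731]
```

```bash
python3 - <<'E'
from h import *
go(525,359.5,58,28)
cm=r.camera_model("top")
print("can",ray(cm,[(329,112)],150),"glue",ray(cm,[(185,118)],160),"tm",ray(cm,[(165,143)],62),"mug",ray(cm,[(368,137)],90))
E
```

```text
shift [ 36.   37.6 182.9] turn [ 0.4 -0.3  1.2]
can [[ 760.62391489 -256.75731259]] glue [[750.90046054 235.91774728]] tm [[690.54417311 328.22523791]] mug [[ 684.85828482 -403.23694389]]
```

Request:
step_arm(series="18 19 40 0 0 1 100; 36 37 80 0 0 1 100; 36 37.5 120 0 0 1 100; 36 37.5 155 0 0 1 100; 36 37.5 183 0 0 1 100")

```text
time_s: 2.75
eef_pos: [520.4, 347.7, 56.4]
orientation: [-0.0, 0.517, 0.856, -0.001]
ft_force: [1.3, 0.1, 0.0]
opening: 85.3
grasp_force: 0.0
```

Request:
step_arm(series="0 0 0 0 0 0 100; 0 0 0 0 0 0 10; 0 0 0 0 0 0 10; 0 0 0 0 0 0 10; 0 0 0 0 0 0 10")

```text
time_s: 3.38
eef_pos: [522.2, 348.7, 59.6]
orientation: [0.001, 0.517, 0.856, 0.001]
ft_force: [2.3, 0.0, 5.8]
opening: 17.3
grasp_force: 59.4
```

```bash
python3 -c "
from h import *
st()
b=np.deg2rad(-16);c=np.array([514,-31.5])
f=lambda x,y:c+[x*np.cos(b)-y*np.sin(b),x*np.sin(b)+y*np.cos(b)]
print(f(-57,4),f(170,4));go(525,359.5,160,28);go(*f(-57,4),160,-16)"
```

```text
t 3.38 pos [522.2 348.7  59.6] yaw 27.8 F [2.3 0.  5.8] open 17.3 grip 59.4 q6 -0.01
[460.31063275 -11.94362393] [678.51703773 -74.51330371]
shift [   8.2    7.8 -100.4] turn [ 0.2  0.  -0.2]
shift [-290.3 -222.4 -101.1] turn [ 0.2 -0.1 43.8]
```

Request:
step_arm(series="0 0 -30 0 0 0 10; 0 0 -80 0 0 0 10; -45 -34 -100 0 0 10 10; -91 -70 -100 0 0 20 10; -136 -105 -100 0 0 30 10")

```text
time_s: 4.0
eef_pos: [490.4, 177.2, 158.3]
orientation: [0.0, 0.722, 0.692, -0.0]
ft_force: [0.9, 0.0, -2.0]
opening: 17.1
grasp_force: 59.0
```

```bash
cat > b.py <<'E'
from h import *
import json
b0=json.load(open("board.json"));B=np.deg2rad(b0[2]);C0=np.array(b0[:2])
def f(x,y):return C0+[x*np.cos(B)-y*np.sin(B),x*np.sin(B)+y*np.cos(B)]
def inv(p):
    d=np.asarray(p)-C0;return np.array([d[0]*np.cos(B)+d[1]*np.sin(B),-d[0]*np.sin(B)+d[1]*np.cos(B)])
E
echo "[514,-31.5,-16]">board.json
python3 -c "
from b import *
st();go(*f(-57,-4),160,b0[2])"
```

```text
t 4.0 pos [490.4 177.2 158.3] yaw -2.5 F [ 0.9  0.  -2. ] open 17.1 grip 59.0 q6 0.26
shift [-198.1  -23.7   -1.6] turn [-0.   0.  13.5]
```

Request:
step_arm(series="-55 -7 0 0 0 4 10; -110 -14 0 0 0 8 10; -160 -20 0 0 0 11 10; -198 -24 0 0 0 13.5 10; -198 -24 0 0 0 13.5 10")

```text
time_s: 4.62
eef_pos: [458.8, -20.1, 158.1]
orientation: [-0.0, 0.798, 0.602, -0.001]
ft_force: [0.4, 0.5, -2.3]
opening: 17.4
grasp_force: 59.0
```

```bash
python3 -c "
from b import *
im=r.get_image('scene');cv2.imwrite('pics/s2.png',cv2.resize(im[110:290,170:350],None,fx=3.3,fy=3.3))
st();go(*f(-57,-4),80,b0[2]);print(inv(r.sense()['eef_pos'][:2]))"
```

```text
t 4.67 pos [459.1 -18.8 158.1] yaw -15.9 F [ 1.2 -0.3 -3. ] open 17.4 grip 59.0 q6 0.08
shift [-1.1 -0.6 78.1] turn [-0.1 -0.   0.1]
[-56.26984609  -2.89039279]
```

View pics/s2.png

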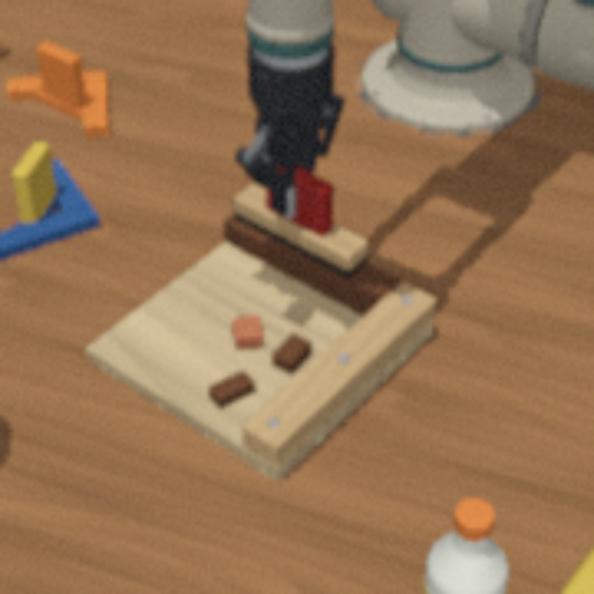

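Request:
step_arm(series="-1 0 20 0 0 0 10; -1 0 40 0 0 0 10; -1 0 60 0 0 0 10; -1 0 72 0 0 0 10; -1 0 77 0 0 0 10")

```text
time_s: 5.3
eef_pos: [459.3, -18.2, 80.7]
orientation: [-0.0, 0.797, 0.604, -0.0]
ft_force: [0.9, -0.5, -2.2]
opening: 17.3
grasp_force: 59.0
```

Request:
step_arm(series="0 0 0 0 0 0 10; 0 5 0 0 0 0 10; 0 15 0 0 0 0 10; 0 25 0 0 0 0 10; 0 35 0 0 0 0 10")

```text
time_s: 5.92
eef_pos: [494.4, -28.9, 81.5]
orientation: [0.0, 0.797, 0.604, 0.0]
ft_force: [-0.4, 0.5, -2.9]
opening: 17.5
grasp_force: 59.0
```

```bash
python3 -c "
from b import *
im=r.get_image('scene');cv2.imwrite('pics/s3.png',cv2.resize(im[110:290,170:350],None,fx=3.3,fy=3.3))
st();print(inv(r.sense()['eef_pos'][:2]));go(*f(170,-4),80,b0[2])"
```

```text
t 5.97 pos [496.2 -29.4  81.6] yaw -15.7 F [ 1.7 -0.6 -2.1] open 17.4 grip 59.1 q6 0.08
[-17.69011048  -2.84104798]
shift [ -2.  187.7   2.2] turn [ 0.2 -0.   0.3]
```

View pics/s3.png

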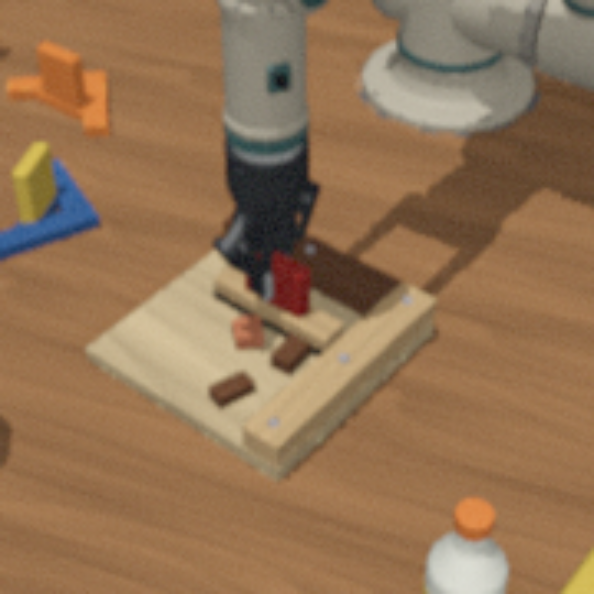

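The scraper is behind all three chips and within 10 mm of the first ones. I push on towards +x.

Request:
step_arm(series="0 10 1 0 0 0 10; 0 22 2 0 0 0 10; 0 34 2 0 0 0 10; 0 46 2 0 0 0 10; 0 58 2 0 0 0 10")

```text
time_s: 6.6
eef_pos: [550.0, -44.5, 79.2]
orientation: [0.0, 0.797, 0.604, -0.0]
ft_force: [0.4, 0.3, -3.0]
opening: 17.1
grasp_force: 59.1
```

Request:
step_arm(series="0 12 0 0 0 0 10; 0 24 0 0 0 0 10; 0 36 0 0 0 0 10; 0 48 0 0 0 0 10; 0 60 0 0 0 0 10")

```text
time_s: 7.22
eef_pos: [607.6, -60.7, 79.3]
orientation: [-0.0, 0.797, 0.604, -0.0]
ft_force: [-0.3, 0.9, -1.9]
opening: 17.5
grasp_force: 59.1
```

```bash
python3 -c "
from b import *
im=r.get_image('scene');cv2.imwrite('pics/s4.png',cv2.resize(im[110:290,170:350],None,fx=3.3,fy=3.3))
st();print(inv(r.sense()['eef_pos'][:2]));go(*f(170,-4),80,b0[2])"
```

```text
t 7.28 pos [609.8 -61.3  79.4] yaw -15.7 F [ 1.5  0.7 -2.3] open 17.6 grip 59.1 q6 0.06
[100.32357632  -2.27209854]
shift [-2.1 69.7 -0.3] turn [ 0.2 -0.   0.3]
```

View pics/s4.png

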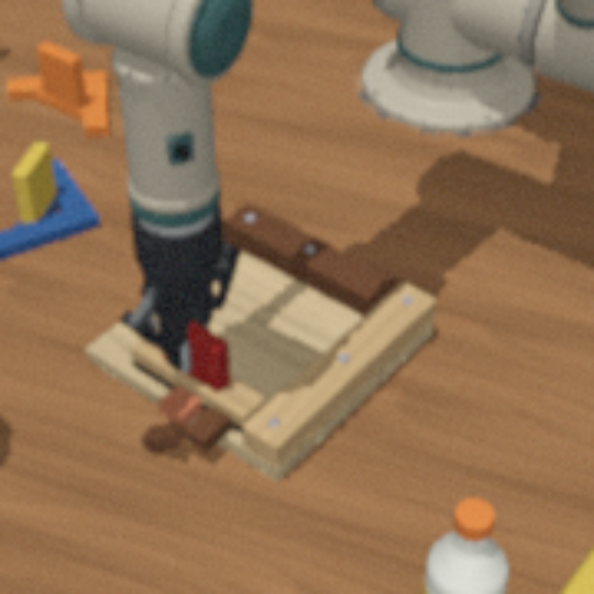

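Request:
step_arm(series="0 12 0 0 0 0 10; 0 24 0 0 0 0 10; 0 36 0 0 0 0 10; 0 48 0 0 0 0 10; 0 60 0 0 0 0 10")

```text
time_s: 7.9
eef_pos: [665.4, -77.0, 79.2]
orientation: [0.0, 0.797, 0.604, -0.0]
ft_force: [-0.0, 0.6, -2.7]
opening: 17.6
grasp_force: 59.1
```

Request:
step_arm(series="0 4 0 0 0 0 10; 0 4 -20 0 0 0 10; 0 4 -50 0 0 0 10; 0 4 -80 0 0 0 10; 0 4 -80 0 0 0 10")

```text
time_s: 8.52
eef_pos: [670.2, -78.1, 162.1]
orientation: [0.002, 0.797, 0.604, 0.002]
ft_force: [1.0, 0.3, -1.8]
opening: 17.3
grasp_force: 59.2
```

```bash
python3 -c "
from b import *
im=r.get_image('scene');cv2.imwrite('pics/s5.png',cv2.resize(im[110:290,170:350],None,fx=3.3,fy=3.3))
st();print(inv(r.sense()['eef_pos'][:2]));go(*f(20,205),160,b0[2])"
```

```text
t 8.57 pos [668.8 -77.8 160. ] yaw -15.7 F [ 1.   0.7 -3. ] open 17.3 grip 59.2 q6 0.06
[161.58235689  -1.85909174]
shift [ 207.5 -140.6   -0.3] turn [ 0.1 -0.   0.3]
```

View pics/s5.png

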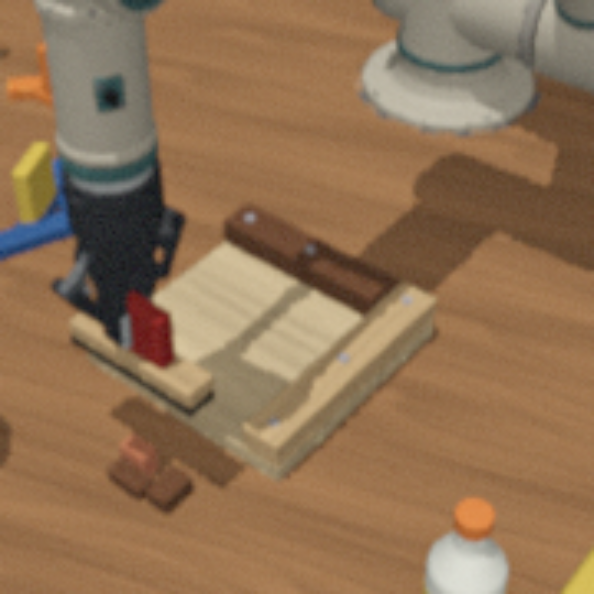

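All three chips lie on the bench beyond the +x edge, at crop (130-170, 455-490), and the board is clear. Next I place the scraper.

Request:
step_arm(series="45 -30 0 0 0 0 10; 90 -60 0 0 0 0 10; 140 -94 0 0 0 0 10; 185 -124 0 0 0 0 10; 207 -140 0 0 0 0 10")

```text
time_s: 9.2
eef_pos: [587.1, 162.0, 157.1]
orientation: [-0.001, 0.796, 0.605, -0.002]
ft_force: [-0.4, -1.0, -2.4]
opening: 17.2
grasp_force: 59.1
```

Request:
step_arm(series="0 0 25 0 0 0 10; 0 0 50 0 0 0 10; 0 0 75 0 0 0 10; 0 0 92 0 0 0 10; 0 0 92 0 0 0 10")

```text
time_s: 9.82
eef_pos: [588.1, 159.1, 64.9]
orientation: [-0.001, 0.797, 0.604, -0.002]
ft_force: [0.5, 0.4, -2.7]
opening: 17.4
grasp_force: 59.0
```

```bash
python3 -c "
from b import *
st();print(inv(r.sense()['eef_pos'][:2]))"
```

```text
t 9.82 pos [588.1 159.1  64.9] yaw -15.7 F [ 0.5  0.4 -2.7] open 17.4 grip 59.0 q6 0.42
[ 18.69662245 203.62475386]
```

Request:
step_arm(series="0 0 1.5 0 0 0 10; 0 0 3 0 0 0 10; 0 0 4 0 0 0 10; 0 0 5 0 0 0 10; 0 0 5.5 0 0 0 10")

```text
time_s: 10.45
eef_pos: [589.8, 159.4, 61.9]
orientation: [0.0, 0.797, 0.604, 0.0]
ft_force: [-0.8, 0.3, -2.2]
opening: 17.3
grasp_force: 59.0
```

Request:
step_arm(series="0 0 0.3 0 0 0 10; 0 0 0.6 0 0 0 10; 0 0 0.8 0 0 0 10; 0 0 1 0 0 0 10; 0 0 1 0 0 0 10")

```text
time_s: 11.08
eef_pos: [589.8, 159.4, 60.7]
orientation: [0.0, 0.797, 0.604, -0.0]
ft_force: [0.1, -0.2, -2.9]
opening: 17.5
grasp_force: 59.0
```

Request:
step_arm(series="0 0 0.5 0 0 0 10; 0 0 1 0 0 0 10; 0 0 1.4 0 0 0 10; 0 0 1.8 0 0 0 10; 0 0 1.8 0 0 0 10")

```text
time_s: 11.7
eef_pos: [589.8, 159.4, 59.6]
orientation: [0.0, 0.797, 0.604, 0.0]
ft_force: [-1.0, -0.8, 5.2]
opening: 17.3
grasp_force: 60.0
```

Request:
step_arm(series="0 0 0 0 0 0 100; 0 0 0 0 0 0 100; 0 0 0 0 0 0 100; 0 0 0 0 0 0 100; 0 0 -5 0 0 0 100")

```text
time_s: 12.32
eef_pos: [589.5, 159.3, 63.7]
orientation: [-0.0, 0.797, 0.604, -0.0]
ft_force: [-0.5, -0.2, -0.2]
opening: 85.2
grasp_force: 0.0
```

Request:
step_arm(series="0 0 -30 0 0 0 100; 0 0 -80 0 0 0 100; 0 0 -135 0 0 0 100; -55 -15 -160 0 0 8 100; -110 -30 -180 0 0 16 100")

```text
time_s: 12.95
eef_pos: [531.0, 60.9, 245.9]
orientation: [0.001, 0.874, 0.486, 0.001]
ft_force: [0.8, -1.3, 0.0]
opening: 85.5
grasp_force: 0.0
```

```bash
python3 -c "
from b import *
st();go(420,-335,240,-85)
im=r.get_image('top');cv2.imwrite('pics/t2.png',im)
m=mask(im,(0,200,60),(6,255,255));m[:170]=0;m[:,:182]=0;m[:,240:]=0
print([cv2.boundingRect(c) for c in blobs(m,5)])"
```

```text
t 12.95 pos [531.   60.9 245.9] yaw -31.9 F [ 0.8 -1.3  0. ] open 85.5 grip 0.0 q6 0.54
shift [-394.8  114.8    5.8] turn [ 0.1 -0.1 53.1]
[]
```

Request:
step_arm(series="-55 16 0 0 0 8 100; -110 32 0 0 0 16 100; -165 48 0 0 0 24 100; -220 64 0 0 0 31 100; -276 80 0 0 0 37 100")

```text
time_s: 13.62
eef_pos: [453.6, -216.7, 244.5]
orientation: [0.0, 0.983, 0.183, 0.001]
ft_force: [1.2, 0.1, 0.9]
opening: 85.2
grasp_force: 0.0
```

Request:
step_arm(series="-30 40 0 0 0 8 100; -60 80 0 0 0 16 100; -74 98 0 0 0 16 100; -74 98 0 0 0 16 100; -74 98 0 0 0 16 100")

```text
time_s: 14.25
eef_pos: [420.8, -332.5, 244.0]
orientation: [-0.0, 0.999, 0.046, 0.0]
ft_force: [0.8, -0.2, 0.1]
opening: 85.7
grasp_force: 0.0
```

```bash
python3 look.py w2
```

```text
t 14.25 pos [ 420.8 -332.5  244. ] yaw -84.7 F [ 0.8 -0.2  0.1] open 85.7 grip 0.0 q6 0.68
cam at [ 495. -326.  362.] axis [-0.29 -0.03 -0.96]
```

View pics/w2.png

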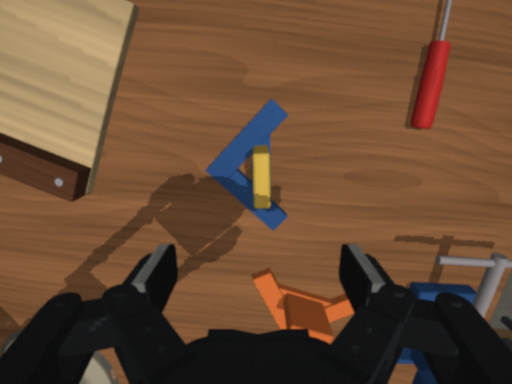

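The square's outer corner is at (207,170), with leg ends at (280,107) and (280,223) and the yellow grip at (262,177). The orange look-alike is at (305,305), clear of the reach.

```bash
cat > sq.py <<'E'
from b import *;import pickle
im=np.load("w.npy");cm=pickle.load(open("w.pkl","rb"))
m=mask(im,(95,120,50),(120,255,255));m[240:]=0;m[:,:190]=0;m[:,320:]=0
m=cv2.morphologyEx(m,cv2.MORPH_OPEN,np.ones((3,3)))
c=np.vstack([c for c in blobs(m,20)])
b=cv2.minAreaRect(ray(cm,c[:,0].astype(float),16).astype(np.float32));print(np.round(b[0],1),np.round(b[1],1),b[2])
y=mask(im,(22,150,180),(34,255,255));y[240:]=0;y[:,:240]=0;y[:,290:]=0
b2=cv2.minAreaRect(ray(cm,max(blobs(y,30),key=cv2.contourArea)[:,0].astype(float),80).astype(np.float32));print("grip",np.round(b2[0],1),np.round(b2[1],1),b2[2])
E
python3 sq.py;python3 - <<'E'
from b import *;import pickle
cm=pickle.load(open("w.pkl","rb"))
p=ray(cm,[(207,170),(272,99),(272,230)],16);print(p.round(1).tolist())
for q in p[1:]:d=q-p[0];print(np.hypot(*d),np.rad2deg(np.arctan2(d[1],d[0])))
E
```

```text
[ 425.4 -349.9] [117.8 117.5] 51.79173278808594
grip [ 429.8 -335.3] [44.4 14.2] 5.902062892913818
[[415.7, -269.0], [507.9, -341.3], [341.7, -359.1]]
117.19915575634604 -38.110191471668664
116.62367699802968 -129.37155011152396
```

```bash
python3 -c "
from b import *
st();go(424,-336,60,-83.3)"
```

```text
t 14.3 pos [ 420.9 -332.2  244.1] yaw -84.7 F [0.3 0.5 0.4] open 85.4 grip 0.0 q6 0.68
shift [  2.7   4.2 184.1] turn [-0.  -0.  -1.4]
```

Request:
step_arm(series="3 4 45 0 0 -1.4 100; 3 4 90 0 0 -1.4 100; 3 4 135 0 0 -1.4 100; 3 4 165 0 0 -1.4 100; 3 4 182 0 0 -1.4 100")

```text
time_s: 14.92
eef_pos: [423.9, -335.0, 60.5]
orientation: [-0.001, 0.998, 0.059, -0.001]
ft_force: [0.8, 0.6, 0.4]
opening: 85.4
grasp_force: 0.0
```

Request:
step_arm(series="0 0 0 0 0 0 100; 0 0 0 0 0 0 100; 0 0 0 0 0 0 10; 0 0 0 0 0 0 10; 0 0 0 0 0 0 10")

```text
time_s: 15.55
eef_pos: [424.1, -337.2, 62.4]
orientation: [0.0, 0.998, 0.058, 0.0]
ft_force: [0.7, 0.5, 0.6]
opening: 32.3
grasp_force: 0.0
```

Request:
step_arm(series="0 0 0 0 0 0 10; 0 0 0 0 0 0 10; 0 0 0 0 0 0 10; 0 0 0 0 0 0 10; 0 0 0 0 0 0 10")

```text
time_s: 16.18
eef_pos: [424.0, -337.0, 62.3]
orientation: [0.0, 0.998, 0.058, 0.0]
ft_force: [-1.3, 1.4, 4.7]
opening: 17.1
grasp_force: 59.6
```

```bash
python3 -c "
from b import *
st();go(424,-336,160,-83.3)"
```

```text
t 16.18 pos [ 424.  -337.    62.3] yaw -83.3 F [-1.3  1.4  4.7] open 17.1 grip 59.6 q6 0.65
shift [  0.1  -1.  -97.7] turn [ 0. -0. -0.]
```

Request:
step_arm(series="0 0 -30 0 0 0 10; 0 0 -75 0 0 0 10; 0 0 -125 0 0 0 10; 20 -40 -165 0 0 -8 10; 40 -80 -188 0 0 -16 10")

```text
time_s: 16.8
eef_pos: [455.1, -252.9, 251.4]
orientation: [0.001, 0.98, 0.198, 0.001]
ft_force: [0.1, -0.3, -3.0]
opening: 17.2
grasp_force: 59.5
```

```bash
python3 -c "
from b import *
st();go(470,-150,250,-61)"
```

```text
t 16.8 pos [ 455.1 -252.9  251.4] yaw -67.2 F [ 0.1 -0.3 -3. ] open 17.2 grip 59.5 q6 0.53
shift [ 53.7 -89.    1.2] turn [ 0.1 -0.1 -6.2]
```

Request:
step_arm(series="25 -40 0 0 0 -6 10; 50 -80 0 0 0 -6 10; 54 -89 0 0 0 -6 10; 54 -89 0 0 0 -6 10; 54 -89 0 0 0 -6 10")

```text
time_s: 17.42
eef_pos: [469.9, -151.2, 249.6]
orientation: [0.0, 0.969, 0.247, -0.0]
ft_force: [-0.1, -0.6, -2.1]
opening: 17.3
grasp_force: 59.7
```

```bash
python3 look.py w3
```

```text
t 17.43 pos [ 469.9 -151.2  249.6] yaw -61.4 F [-0.1 -0.6 -2.1] open 17.3 grip 59.7 q6 0.62
cam at [ 536. -116.  367.] axis [-0.26 -0.14 -0.96]
```

View pics/w3.png

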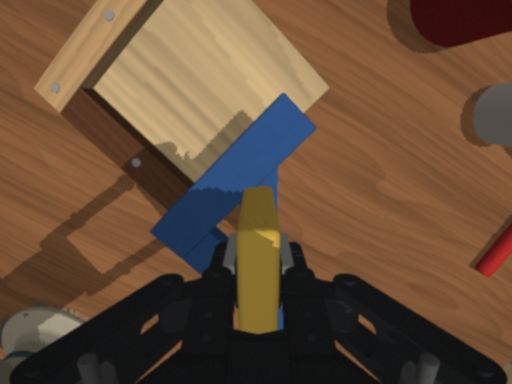

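The wrist view shows the board. The inside corner is near (94,90), the dark rail's face runs to about (192,185), and the board's (+120,-120) corner is at (328,88). The held square hangs level. Next I fit the two face lines numerically.

```bash
python3 - <<'E'
from b import *
im=np.load("w.npy")
h=cv2.cvtColor(im,cv2.COLOR_BGR2HSV)
for y in(20,50,70):print(y,[ (x,int(h[y,x,1]),int(h[y,x,2])) for x in range(85,170,3)])
for y in(120,145):print(y,[ (x,int(h[y,x,1]),int(h[y,x,2])) for x in range(80,180,3)])
E
```

```text
20 [(85, 116, 169), (88, 117, 177), (91, 115, 184), (94, 115, 184), (97, 117, 170), (100, 115, 168), (103, 117, 175), (106, 109, 166), (109, 74, 135), (112, 111, 172), (115, 115, 178), (118, 116, 174), (121, 117, 179), (124, 116, 183), (127, 116, 181), (130, 119, 129), (133, 116, 81), (136, 120, 72), (139, 118, 78), (142, 118, 80), (145, 114, 87), (148, 97, 173), (151, 98, 183), (154, 97, 182), (157, 98, 182), (160, 96, 181), (163, 96, 183), (166, 96, 185), (169, 98, 188)]
50 [(85, 115, 182), (88, 116, 183), (91, 118, 186), (94, 115, 188), (97, 115, 175), (100, 115, 177), (103, 116, 180), (106, 116, 138), (109, 112, 80), (112, 118, 80), (115, 121, 80), (118, 119, 79), (121, 110, 93), (124, 97, 182), (127, 95, 182), (130, 96, 170), (133, 97, 165), (136, 97, 171), (139, 97, 181), (142, 96, 186), (145, 97, 187), (148, 97, 182), (151, 96, 178), (154, 97, 177), (157, 97, 174), (160, 97, 169), (163, 97, 169), (166, 97, 171), (169, 97, 174)]
70 [(85, 116, 176), (88, 115, 179), (91, 117, 126), (94, 116, 79), (97, 115, 82), (100, 115, 82), (103, 116, 79), (106, 103, 116), (109, 98, 198), (112
[... 705 characters left out ...]
6, 197), (155, 97, 191), (158, 97, 189), (161, 96, 193), (164, 97, 197), (167, 96, 193), (170, 96, 194), (173, 96, 193), (176, 96, 189), (179, 96, 178)]
145 [(80, 146, 133), (83, 146, 133), (86, 144, 129), (89, 145, 132), (92, 145, 134), (95, 149, 103), (98, 147, 90), (101, 148, 88), (104, 152, 82), (107, 151, 83), (110, 147, 92), (113, 150, 90), (116, 149, 84), (119, 147, 87), (122, 147, 92), (125, 144, 90), (128, 150, 85), (131, 149, 89), (134, 148, 88), (137, 148, 86), (140, 146, 84), (143, 157, 52), (146, 147, 45), (149, 147, 45), (152, 127, 58), (155, 99, 126), (158, 96, 133), (161, 96, 130), (164, 96, 125), (167, 97, 126), (170, 96, 130), (173, 97, 137), (176, 96, 181), (179, 97, 197)]
```

```bash
cat > fit.py <<'E'
from b import *;import pickle
im=np.load("w.npy");cm=pickle.load(open("w.pkl","rb"))
h=cv2.cvtColor(im,cv2.COLOR_BGR2HSV);face=((h[...,1]<107)&(h[...,1]>85)&(h[...,2]>100)).astype(np.uint8)
def first(rows,x0,m):
    return [(x0+np.argmax(m[y,x0:x0+250])-.5,y) for y in rows]
def line(px,z):
    w=ray(cm,px,z).astype(np.float32);v=cv2.fitLine(w,cv2.DIST_HUBER,0,.01,.01).ravel();d=v[:2]*np.sign(v[0])
    n=np.array([-d[1],d[0]]);return v[2:],d,np.abs((w-v[2:])@n).max()
p1,d1,e1=line(first(range(8,72,2),125,face) if 0 else [(np.max(np.where(h[y,90:200,2]<112)[0][:14])+90.5,y) for y in range(8,72,2)],18)
p2,d2,e2=line([(np.argmax(face[y,95:230])+94.5,y) for y in range(105,165,2)],18)
a1=np.rad2deg(np.arctan2(d1[1],d1[0]));a2=np.rad2deg(np.arctan2(d2[1],d2[0]))
t=np.linalg.solve(np.c_[d1,-d2],p2-p1);cor=p1+t[0]*d1
print("pale",a1,e1,"dark",a2,e2,"corner",cor.round(1))
E
python3 - <<'E'
exec(open("fit.py").read())
z=r.sense()["eef_pos"][2]-62.3
bl=mask(im,(95,110,40),(125,255,255))
q1,g1,_=line([(np.argmax(bl[y,140:300]>0)+139.5,y) for y in range(105,222,3)],z+16)
cols=range(160,198,3);q2,g2,_=line([(x,479.5-96-np.argmax(bl[::-1,x]>0)) for x in cols],z+16)
t=np.linalg.solve(np.c_[g1,-g2],q2-q1);sc=q1+t[0]*g1
print("sq",np.rad2deg(np.arctan2(g1[1],g1[0])),np.rad2deg(np.arctan2(g2[1],g2[0])),"corner",sc.round(1))
s=r.sense();C=R.from_quat(s["orientation"][[1,2,3,0]]);print("tcp->sqcorner tool",C.inv().apply([*(sc-s["eef_pos"][:2]),0]).round(1),s["eef_pos"]);st()
E
```

```text
pale -16.196766 0.4655631 dark 74.00186 0.83891237 corner [463.   72.5]
sq -16.552727 73.77557 corner [436.6 -90.1]
tcp->sqcorner tool [ -0.  -69.7  -0. ] [ 469.94166147 -151.27185025  249.67562362]
t 17.48 pos [ 469.9 -151.3  249.7] yaw -61.4 F [ 0.5  0.4 -2.7] open 17.4 grip 59.7 q6 0.62
```

```bash
echo "[517.7,-26.6,-16.1]">board.json; python3 -c "
from b import *
print(f(-5,5),f(-30,30));go(*f(-5,5),105,-61.1)"
```

```text
[514.2826775  -20.40953096] [497.19606497  10.54281422]
shift [101.7 -93.7 144.6] turn [ 0.   0.  -0.3]
```

Request:
step_arm(series="34 -31 20 0 0 -0.3 10; 68 -62 50 0 0 -0.3 10; 102 -94 80 0 0 -0.3 10; 102 -94 115 0 0 -0.3 10; 102 -94 144 0 0 -0.3 10")

```text
time_s: 18.1
eef_pos: [514.6, -19.1, 104.5]
orientation: [0.0, 0.968, 0.25, -0.0]
ft_force: [0.0, 0.5, -3.2]
opening: 17.3
grasp_force: 60.0
```

Request:
step_arm(series="0 0 4 0 0 0 10; 0 0 8 0 0 0 10; 0 0 12 0 0 0 10; 0 0 15 0 0 0 10; 0 0 15 0 0 0 10")

```text
time_s: 18.73
eef_pos: [514.4, -18.7, 91.3]
orientation: [0.0, 0.968, 0.25, 0.0]
ft_force: [0.2, -0.7, -2.3]
opening: 17.2
grasp_force: 60.0
```

```bash
python3 -c "
from b import *
st();go(*f(-5,5),80.5,-61.1)"
```

```text
t 18.73 pos [514.4 -18.7  91.3] yaw -61.0 F [ 0.2 -0.7 -2.3] open 17.2 grip 60.0 q6 0.89
shift [-1.   1.4 10.8] turn [ 0.  -0.   0.1]
```

Request:
step_arm(series="-0.5 0 3 0 0 0 10; -1 0 6 0 0 0 10; -1 0 8 0 0 0 10; -1 0 9 0 0 0 10; -1 0 9 0 0 0 10")

```text
time_s: 19.35
eef_pos: [513.4, -19.1, 81.9]
orientation: [0.0, 0.968, 0.25, -0.0]
ft_force: [-0.4, -0.2, -3.1]
opening: 17.1
grasp_force: 60.0
```

Request:
step_arm(series="0 0 0.4 0 0 0 10; 0 0 0.8 0 0 0 10; 0 0 1.2 0 0 0 10; 0 0 1.5 0 0 0 10; 0 0 1.5 0 0 0 10")

```text
time_s: 19.98
eef_pos: [513.4, -19.1, 80.5]
orientation: [0.0, 0.968, 0.25, -0.0]
ft_force: [-1.1, -1.0, -2.6]
opening: 17.5
grasp_force: 60.0
```

Request:
step_arm(series="0 0 0.3 0 0 0 10; 0 0 0.6 0 0 0 10; 0 0 0.9 0 0 0 10; 0 0 1 0 0 0 10; 0 0 1 0 0 0 10")

```text
time_s: 20.6
eef_pos: [513.5, -19.1, 80.3]
orientation: [0.0, 0.968, 0.25, 0.0]
ft_force: [-2.5, 0.6, 5.4]
opening: 17.2
grasp_force: 61.1
```

```bash
python3 -c "
from b import *
st();go(*f(-30,30),79.5,-61.1);print(inv(r.sense()['eef_pos'][:2]))"
```

```text
t 20.6 pos [513.5 -19.1  80.3] yaw -61.0 F [-2.5  0.6  5.4] open 17.2 grip 61.1 q6 0.89
shift [  0.1 -33.8   0.8] turn [ 0.  -0.   0.1]
[-6.11618351  6.06308089]
```

Request:
step_arm(series="0 -6 0 0 0 0 10; 0 -13 0 0 0 0 10; 0 -20 0 0 0 0 10; 0 -26 0 0 0 0 10; 0 -29 0 0 0 0 10")

```text
time_s: 21.22
eef_pos: [501.0, 6.2, 80.4]
orientation: [0.001, 0.968, 0.251, 0.002]
ft_force: [3.1, -4.6, 6.4]
opening: 17.2
grasp_force: 61.3
```

Request:
step_arm(series="0 -0.7 0 0 0 0 10; 0 -1.4 0 0 0 0 10; 0 -2.1 0 0 0 0 10; 0 -2.8 0 0 0 0 10; 0 -2.8 0 0 0 0 10")

```text
time_s: 21.85
eef_pos: [500.0, 7.7, 80.4]
orientation: [0.002, 0.968, 0.25, 0.002]
ft_force: [2.4, -7.2, 4.8]
opening: 17.8
grasp_force: 61.2
```

```bash
cat > fb.py <<'E'
from b import *
st();s=r.sense();F=s["ft_force"];print("board F",(inv(F[:2]+C0)).round(1),"pos",inv(s["eef_pos"][:2]).round(2),"torque",s["torque"].round(2));go(*f(-30,30),79.5,-61.1)
E
python3 fb.py
```

```text
t 21.85 pos [500.    7.7  80.4] yaw -61.0 F [ 2.4 -7.2  4.8] open 17.8 grip 61.2 q6 0.94
board F [ 4.3 -6.2] pos [-26.5   28.01] torque [-1.02 -0.22 -0.13]
shift [-1.1 -3.9  0.9] turn [ 0.3 -0.2  0.1]
```

Request:
step_arm(series="-0.2 -0.4 0 0 0 0 10; -0.4 -0.8 0 0 0 0 10; -0.6 -1.2 0 0 0 0 10; -0.8 -1.6 0 0 0 0 10; -1 -2 0 0 0 0 10")

```text
time_s: 22.48
eef_pos: [499.3, 8.3, 80.6]
orientation: [0.003, 0.968, 0.25, 0.003]
ft_force: [4.1, -9.7, 3.9]
opening: 17.4
grasp_force: 61.1
```

```bash
python3 fb.py
```

```text
t 22.48 pos [499.3   8.3  80.6] yaw -61.0 F [ 4.1 -9.7  3.9] open 17.4 grip 61.1 q6 0.95
board F [ 6.6 -8.1] pos [-27.39  28.38] torque [-1.43 -0.56 -0.52]
shift [-0.7 -3.   1.1] turn [ 0.4 -0.2  0.1]
```

Request:
step_arm(series="-0.2 -0.5 0 0 0 0 10; -0.4 -1 0 0 0 0 10; -0.6 -1.5 0 0 0 0 10; -0.8 -2 0 0 0 0 10; -0.8 -2 0 0 0 0 10")

```text
time_s: 23.1
eef_pos: [498.3, 8.9, 80.8]
orientation: [0.003, 0.968, 0.25, 0.003]
ft_force: [5.5, -11.9, 5.2]
opening: 17.8
grasp_force: 61.2
```

```bash
python3 fb.py; python3 look.py w4; python3 - <<'E'
from b import *
im=np.load("w.npy");h=cv2.cvtColor(im,cv2.COLOR_BGR2HSV)
import pickle;cm=pickle.load(open("w.pkl","rb"));W=cm["world_to_cam"]
def pr(x,y,z):
    p=[*f(x,y),z];return cv2.projectPoints(np.float64([p]),cv2.Rodrigues(W[:3,:3])[0],W[:3,3],cm["camera_matrix"],cm["dist_coeffs"])[0].ravel().round(0)
for n,p in(("corner",(-80,80,34)),("pale x30",(30,80,34)),("dark y-30",(-80,-30,34)),("pale top x30",(30,80,48)),("dark top",(-80,-30,48))):print(n,pr(*p))
E
```

```text
t 23.1 pos [498.3   8.9  80.8] yaw -61.1 F [  5.5 -11.9   5.2] open 17.8 grip 61.2 q6 0.95
board F [ 8.5 -9.9] pos [-28.44  28.71] torque [-1.9  -0.73 -0.73]
shift [-0.2 -2.   1.3] turn [ 0.5 -0.3  0. ]
t 23.1 pos [498.3   8.9  80.8] yaw -61.1 F [  5.5 -11.9   5.2] open 17.8 grip 61.2 q6 0.95
cam at [563.  45. 199.] axis [-0.25 -0.15 -0.96]
corner [144. 231.]
pale x30 [266. 104.]
dark y-30 [264. 328.]
pale top x30 [267. 103.]
dark top [264. 343.]
```

```bash
cat > gap.py <<'E'
from b import *;import pickle
im=np.load("w.npy");cm=pickle.load(open("w.pkl","rb"));W=cm["world_to_cam"]
h=cv2.cvtColor(im,cv2.COLOR_BGR2HSV)
def pr(x,y,z):
    p=[*f(x,y),z];return cv2.projectPoints(np.float64([p]),cv2.Rodrigues(W[:3,:3])[0],W[:3,3],cm["camera_matrix"],cm["dist_coeffs"])[0].ravel()
def samp(x,y,z):
    u,v=pr(x,y,z).round().astype(int)
    return tuple(int(k) for k in h[v,u]) if 0<=u<512 and 0<=v<384 else None
for x in(-70,-20,30):print("pale x",x,[(round(y,1),samp(x,y,34)) for y in np.arange(74,86,1.)])
for y in(60,20,-5):print("dark y",y,[(round(x,1),samp(x,y,34)) for x in np.arange(-74,-90,-1.)])
E
python3 gap.py
```

```text
pale x -70 [(np.float64(74.0), (107, 169, 65)), (np.float64(75.0), (107, 169, 65)), (np.float64(76.0), (107, 167, 64)), (np.float64(77.0), (108, 159, 61)), (np.float64(78.0), (0, 24, 54)), (np.float64(79.0), (16, 117, 85)), (np.float64(80.0), (16, 117, 96)), (np.float64(81.0), (17, 118, 99)), (np.float64(82.0), (16, 118, 99)), (np.float64(83.0), (17, 120, 98)), (np.float64(84.0), (17, 118, 97)), (np.float64(85.0), (17, 120, 100))]
pale x -20 [(np.float64(74.0), (108, 168, 105)), (np.float64(75.0), (108, 167, 104)), (np.float64(76.0), (107, 166, 103)), (np.float64(77.0), (110, 119, 90)), (np.float64(78.0), (16, 111, 126)), (np.float64(79.0), (16, 116, 149)), (np.float64(80.0), (17, 117, 155)), (np.float64(81.0), (16, 118, 158)), (np.float64(82.0), (17, 118, 156)), (np.float64(83.0), (17, 117, 155)), (np.float64(84.0), (17, 117, 153)), (np.float64(85.0), (17, 117, 151))]
pale x 30 [(np.float64(74.0), (108, 167, 110)), (np.float64(75.0), (108, 165, 110)), (np.float64(76.0), (108, 163, 108)), (np.float64(77.0), (114, 73, 91)), (np.float64(78.0), (17, 116, 149)), (np.float64(79.0), (17, 1
[... 1278 characters left out ...]
5)), (np.float64(-87.0), (120, 20, 13)), (np.float64(-88.0), (100, 59, 13)), (np.float64(-89.0), (120, 21, 12))]
dark y -5 [(np.float64(-74.0), (22, 175, 111)), (np.float64(-75.0), (22, 174, 110)), (np.float64(-76.0), (22, 171, 109)), (np.float64(-77.0), (22, 173, 106)), (np.float64(-78.0), (22, 172, 104)), (np.float64(-79.0), (22, 173, 100)), (np.float64(-80.0), (22, 176, 90)), (np.float64(-81.0), (21, 177, 69)), (np.float64(-82.0), (18, 167, 49)), (np.float64(-83.0), (14, 163, 36)), (np.float64(-84.0), (13, 167, 32)), (np.float64(-85.0), (12, 145, 30)), (np.float64(-86.0), (4, 93, 22)), (np.float64(-87.0), (0, 34, 15)), (np.float64(-88.0), (90, 23, 11)), (np.float64(-89.0), (150, 20, 13))]
```

Request:
step_arm(series="-0.5 -0.5 0.1 0.1 0 0 10; -1 -1 0.2 0.2 -0.1 0 10; -1.5 -1.5 0.3 0.3 -0.2 0 10; -2 -2 0.4 0.4 -0.2 0 10; -2 -2 0.4 0.4 -0.2 0 10")

```text
time_s: 23.78
eef_pos: [498.0, 8.9, 80.7]
orientation: [0.002, 0.968, 0.25, 0.003]
ft_force: [7.5, -12.7, 2.3]
opening: 17.7
grasp_force: 61.1
```

```bash
python3 fb.py; python3 look.py w5 >/dev/null; python3 gap.py | grep -E "x -20|y 60" | sed 's/np.float64//g'
```

```text
t 23.77 pos [498.    8.9  80.7] yaw -61.1 F [  7.5 -12.7   2.3] open 17.7 grip 61.1 q6 0.95
board F [ 10.8 -10.1] pos [-28.73  28.65] torque [-2.38 -1.37 -0.81]
shift [ 0.1 -1.9  1.2] turn [ 0.3 -0.3  0. ]
pale x -20 [((74.0), (108, 167, 104)), ((75.0), (108, 165, 105)), ((76.0), (107, 166, 103)), ((77.0), (110, 116, 90)), ((78.0), (14, 84, 106)), ((79.0), (17, 116, 141)), ((80.0), (17, 118, 156)), ((81.0), (16, 118, 158)), ((82.0), (17, 117, 157)), ((83.0), (16, 118, 156)), ((84.0), (16, 117, 155)), ((85.0), (17, 117, 151))]
dark y 60 [((-74.0), (108, 169, 65)), ((-75.0), (107, 177, 65)), ((-76.0), (108, 167, 64)), ((-77.0), (109, 157, 60)), ((-78.0), (131, 60, 34)), ((-79.0), (3, 88, 29)), ((-80.0), (11, 165, 31)), ((-81.0), (8, 153, 30)), ((-82.0), (11, 185, 29)), ((-83.0), (12, 149, 29)), ((-84.0), (12, 153, 30)), ((-85.0), (11, 170, 33)), ((-86.0), (12, 170, 33)), ((-87.0), (11, 156, 36)), ((-88.0), (11, 166, 43)), ((-89.0), (12, 163, 47))]
```

Request:
step_arm(series="0 0 0 0 0 0 10; 0 0 0 0 0 0 10; 0 0 0 0 0 0 10; 0 0 0 0 0 0 10; 0 0 0 0 0 0 10")

```text
time_s: 24.45
eef_pos: [498.0, 8.9, 80.8]
orientation: [0.002, 0.968, 0.25, 0.003]
ft_force: [7.8, -13.0, 2.1]
opening: 17.1
grasp_force: 61.1
```

```bash
python3 fb.py
```

```text
t 24.45 pos [498.    8.9  80.8] yaw -61.1 F [  7.8 -13.    2.1] open 17.1 grip 61.1 q6 0.95
board F [ 11.2 -10.4] pos [-28.73  28.65] torque [-2.33 -1.42 -0.8 ]
shift [ 0.1 -1.9  1.2] turn [ 0.3 -0.3  0. ]
```

Request:
step_arm(series="-0.3 -0.6 0.1 0.1 -0.1 0 10; -0.6 -1.2 0.2 0.2 -0.2 0 10; -0.9 -1.8 0.3 0.3 -0.2 0 10; -1.1 -2.5 0.5 0.3 -0.2 0 10; -1.1 -2.5 0.5 0.3 -0.2 0 10")

```text
time_s: 25.08
eef_pos: [498.0, 9.0, 80.9]
orientation: [0.002, 0.968, 0.25, 0.003]
ft_force: [10.3, -16.5, 2.5]
opening: 17.3
grasp_force: 61.7
```

```bash
python3 fb.py
```

```text
t 25.07 pos [498.    9.   80.9] yaw -61.0 F [ 10.3 -16.5   2.5] open 17.3 grip 61.7 q6 0.95
board F [ 14.5 -13. ] pos [-28.78  28.79] torque [-3.25 -1.84 -0.88]
shift [-0.  -1.7  1.3] turn [ 0.3 -0.3  0.1]
```

Request:
step_arm(series="0 -0.3 0.4 0.1 -0.1 0 10; 0 -0.6 0.8 0.1 -0.1 0 10; -0.1 -0.9 1.1 0.2 -0.2 0 10; -0.2 -1.2 1.4 0.2 -0.2 0 10; -0.2 -1.2 1.4 0.2 -0.2 0 10")

```text
time_s: 25.7
eef_pos: [498.0, 9.0, 80.7]
orientation: [0.002, 0.968, 0.251, 0.001]
ft_force: [7.7, -20.9, 9.3]
opening: 17.3
grasp_force: 63.0
```

```bash
python3 fb.py; python3 look.py w6 >/dev/null; python3 gap.py | grep -E "pale|y 60" | sed 's/np.float64//g' | cut -c1-260; python3 - <<'E'
from h import *
cm=r.camera_model("top");im=r.get_image("top")
red=mask(im,(0,200,60),(6,255,255))
for c in blobs(red,8):
    w=ray(cm,c[:,0].astype(float),60).mean(0)
    if 350<w[0]<900 and abs(w[1])<450:print("red",w.round(0),cv2.contourArea(c))
for n,m in(("dark",mask(im,(5,120,40),(14,230,135))),("rchip",mask(im,(4,140,190),(11,255,255)))):
    for c in blobs(m,10):
        w=ray(cm,c[:,0].astype(float),9).mean(0)
        if 600<w[0]<760 and -150<w[1]<100:print(n,w.round(0),cv2.contourArea(c))
E
```

```text
t 25.7 pos [498.    9.   80.7] yaw -61.0 F [  7.7 -20.9   9.3] open 17.3 grip 63.0 q6 0.95
board F [ 13.2 -17.9] pos [-28.75  28.76] torque [-3.54 -1.78 -0.9 ]
shift [-0.  -1.8  1.2] turn [ 0.2 -0.1  0.1]
pale x -70 [((74.0), (107, 174, 66)), ((75.0), (108, 173, 65)), ((76.0), (107, 169, 65)), ((77.0), (108, 156, 62)), ((78.0), (174, 23, 55)), ((79.0), (17, 115, 84)), ((80.0), (16, 120, 98)), ((81.0), (17, 117, 100)), ((82.0), (17, 118, 99)), ((83.0), (17, 117,
pale x -20 [((74.0), (107, 167, 104)), ((75.0), (108, 168, 105)), ((76.0), (108, 167, 104)), ((77.0), (108, 152, 99)), ((78.0), (16, 115, 131)), ((79.0), (17, 117, 150)), ((80.0), (17, 118, 156)), ((81.0), (16, 118, 158)), ((82.0), (16, 118, 158)), ((83.0), (1
pale x 30 [((74.0), (108, 169, 110)), ((75.0), (108, 169, 110)), ((76.0), (108, 156, 106)), ((77.0), (165, 25, 83)), ((78.0), (17, 117, 144)), ((79.0), (17, 117, 157)), ((80.0), (17, 116, 162)), ((81.0), (16, 115, 162)), ((82.0), (16, 118, 162)), ((83.0), (17,
dark y 60 [((-74.0), (107, 171, 64)), ((-75.0), (107, 173, 65)), ((-76.0), (107, 169, 65)), ((-77.0), (108, 163, 61)), ((-78.0), (116, 96, 40)), ((-79.0), (9, 136, 30)), ((-80.0), (12, 170, 30)), ((-81.0), (14, 165, 31)), ((-82.0), (12, 158, 29)), ((-83.0), (8
red [593. 166.] 81.0
red [ 745. -242.] 272.5
dark [687. -67.] 12.5
dark [716. -48.] 106.0
rchip [700. -71.] 21.5
```

```bash
python3 - <<'E'
from h import *
# reddish chip seen in both views: mask, pixel centroid, triangulate
P=[];X=[]
for n,roi in(("scene",(200,235,225,265)),("top",(255,120,300,160))):
    im=r.get_image(n);cm=r.camera_model(n);x0,y0,x1,y1=roi
    m=mask(im,(2,130,110),(11,255,255));mm=np.zeros_like(m);mm[y0:y1,x0:x1]=m[y0:y1,x0:x1]
    cs=sorted(blobs(mm,4),key=cv2.contourArea)
    print(n,[(cv2.boundingRect(c),cv2.contourArea(c)) for c in cs])
    h=cv2.cvtColor(im[y0:y1,x0:x1],cv2.COLOR_BGR2HSV)
    c=cs[-1][:,0].mean(0);X.append(cv2.undistortPoints(np.float64(c).reshape(1,1,2),cm["camera_matrix"],cm["dist_coeffs"]).ravel());P.append(cm["world_to_cam"][:3])
q=cv2.triangulatePoints(*P,*[x.reshape(2,1) for x in X]).ravel();print((q[:3]/q[3]).round(1))
E
```

```text
scene [((221, 252, 4, 6), 6.5), ((206, 242, 12, 15), 80.5)]
top [((261, 132, 6, 9), 23.0), ((269, 133, 10, 12), 46.5)]
[705.9 -67.7  19.3]
```

```bash
python3 -c "
from h import *
st();print(r.hand_in())"
```

```text
t 25.9 pos [498.1   9.   80.7] yaw -61.0 F [  8.2 -20.6  10.1] open 17.4 grip 62.9 q6 0.95
the job is handed in; nothing more can be done
None
```

I handed the job in at 25.9 s: the chips are off the board on the bench, the scraper is let go on the bench beside the board (its upright stance inferred from the release and the top camera, not viewed close up), and the square is still gripped, pressing the dark rail with about 13 N and the pale rail with about 18 N.

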